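# Put the battery pack on charge: lever up the dock's cover and slide the pack home

## Robot

A 6-joint arm with a two-finger parallel gripper is mounted at the origin on the work surface. World frame = base frame: x ahead of the robot, y to its left, z up, the work surface at z = 0. Lengths are in m, angles in rad, forces in N, time in s.
With the tool pointing down it reaches from about 0.375 to 0.975 m from the base axis. Payload 3.8 kg.
Tool frame: the origin (TCP) lies where the fingers leave the gripper's body, on its centre line; the fingertips stand 73 mm ahead of it and the grasp point (between the pads) lies 54 mm ahead of it; z points along the fingers, y is the line along which they close (so a half turn about z gives the same grasp; the last joint's range is limited). The gripper opens to 85 mm and grips with 20 to 120 N. Pads are 22 mm wide; open, the fingers measure 114 mm over their backs; the gripper's body (76 mm by 85 mm) begins 54 mm behind the grasp point. The pads swing forward as they close: fully open they stand 13 mm farther back than shut.
Start: joints at [-0.037, 0.264, 1.604, -0, 1.274, -0.037], TCP at [0.675, -0, 0.304] pointing down, gripper open.
Joint ranges: [-2.63, 2.63], [-0.94, 2.18], [0.31, 2.57], [-1.31, 4.45], [0, 2.66], [-2.55, 2.55]. Speed limits (rad/s): [2.57, 2.57, 3.14, 3.14, 3.14, 3.14].

## Interface

Orientations are given as a rotation vector (axis times angle).
In Python, from workcell import read_state, viewer, bot gives the robot as it stands.
- The arm moves only by the tool jog_arm, never from a script. Its argument "increments" is a list that holds one entry, the list of rows, each a list of 7 numbers: the shift along the tool's x, y, z in units of 30 mm (1.0 is 30 mm), then the turn, a rotation vector about the tool's x, y, z in units of 6 degrees (1.0 is 6 degrees), then the opening, from -1 (shut) to 1 (fully open). A call has exactly 5 rows; each row shifts and turns the commanded pose from where the row before left it, along the tool's axes as they then stand; what a row does not reach is not made up. A row lasts 1/12 s, in which the tool goes at most 41.7 mm and 7.16 degrees, less where a joint would pass 70% of its speed; a pose out of reach is approached as far as the arm can. A call is refused whole if a number of a shift passes 1 or a number of a turn 1, either way. A call with a gripper value outside its range is refused whole. The fingers move at their own pace and stop on an object; "force" is the grip in N (left out, the last holds). Time passes only in rows, so rows that do not move let the fingers close, or fill a call up. It gives the time, the measured TCP pose, the force, the opening and the grip force at its end, in the units of the state.
- read_state(): the state, without advancing time (a new reading comes with each control period).
- viewer.read_camera(name): name is "scene" or "side" or "wrist"; returns (picture, depth): 400x640x3 uint8, blue, green, red; 400x640 float32, m along the optical axis (not along the pixel's ray), 0 where there is no reading.
- viewer.camera_params(name): a dict with "fx", "fy", "cx", "cy" (pixels), "R" (3x3) and "t" (3): a world point X has camera coordinates R X + t; the wrist camera has in their place "hand_eye" (4x4, takes a point from camera to tool coordinates, whose origin is the TCP and whose axes are the flange's). Camera axes: x right, y down, z forward; pixel columns grow to the right and rows downward; lengths in m; the calibration is good to about 2 mm. A picture is of the moment at which its call begins: read the wrist's pose just before it. camera_params takes no time and is no camera call.
- bot.finish_job(): hands the job in; it is judged then, once.
The state is a dict: "time": time; "q": joint angles; "joint_vel": joint speeds; "joint_torque": joint torques, N m; "tool_pos": TCP position; "tcp_rot": TCP orientation; "wrist_force": force on the tool from outside, world axes, zero at the start; "torque": the same for the moment, N m; "width": opening from 0.0 (shut) to 1.0 (fully open); "grip_force": force on a finger pad.
Only numpy, scipy, OpenCV 4.12 (cv2) and the standard library are available. Lean on these libraries where they do the work, as an engineer would, in place of code of your own. Each camera call takes 0.05 s, during which the arm holds its last target. There are 200 camera calls.

## Task

Lever the charging dock's cover open with the scraper blade, not with the gripper, swing it right back, and lay the scraper flat on the bench again. Then set the slide-on battery pack on the dock's apron, tabbed end away from the shoe, and slide it along the T-shaped shoe until it is fully home and both side latches snap into its notches; let go of it. Leave everything else on the bench where it is.

Things in the scene. Friction and masses are not known exactly. Their poses are not given: they have to be found in the camera images.
- dock: Charging dock, black, fixed: deck 200 (x) x 116 (y) mm, top 30 mm above the bench; nothing on it is wider. Origin: centre of its underside. +x is the way the pack slides on (roughly world +y). Apron: the open deck at x -100 to -50 mm, before the cover. Under the cover: T-shaped steel shoe, x -30 to +70; behind it a stop 2 mm past home; latch rollers at x +50, either side, 22 mm high.
- shoe_nose (a point): Tip of the shoe's pointed nose, on the centre line at deck height (dock x -30, z 30 mm). The shoe's stem is 24 mm wide and 9 mm high, its flange 36 mm wide from 9 to 15 mm above the deck. Axes as the dock's.
- pack_home (a point): Where the pack's origin lies when it is fully home, at deck height (dock x +20, z 30 mm). Axes as the dock's; x is the sliding direction.
- cover_hinge (a point): Centre of the cover's hinge axis (dock x +92, z 61 mm). The hinge axis is the dock's y; the axes are the dock's.
- cover_lip (a point): Middle of the lower edge of the cover's front wall; moves with the cover. Closed, it lies at dock x -48 mm, 9 mm above the deck: the blade goes in through this gap along dock +x, as wide as the cover. Behind the 4 mm thick wall there are 16 mm of free depth before the shoe's nose.
- cover (a joint): Angle (rad) of the grey cover over the shoe: 0 closed, its plate level 31 mm above the deck; its front edge, 142 mm from the hinge, rises and swings over to dock +x; stop at 1.95. 112 mm wide, 4 mm thick; front wall reaches 22 mm below the plate. Stiff hinge (1 to 1.5 N at the front edge), stays at any angle. Swing it past 1.3 to make room for pack and gripper.
- latch_left (a joint): Outward travel (m) of the sprung roller on the dock's +y side: 0 when snapped in, about 0.003 while it rides on the pack's side; pushing the pack past both takes about 7 N, plus rubbing; they first touch it 25 mm before home, then pull it the last few mm.
- latch_right (a joint): The same for the roller on the dock's -y side.
- pack: Slide-on battery pack, black, 100 (x) x 62 (y) x 74 (z) mm, 0.3 to 0.6 kg, upright; origin: centre of its underside. Base 24 mm high, 62 mm wide; above that the body is 52 mm wide (y), 96 long: grip there, across y. Sides of the base notched 16 mm long at x = +30 mm. The +x end goes onto the shoe first (within 0.9 rad of dock +x at the start); small grey tab on the -x end.
- pack_slot (a point): Middle of the +x end of the T-slot under the pack, at its underside (pack x +50 mm). The slot runs the whole length: 28 mm wide between 6 mm thick lips, above them 40 mm wide and up to 18 mm high; on the shoe 2 mm play to each side, 3 mm up and down. With its underside on the deck the pack is at the right height to slide on.
- scraper: Scraper lying flat, 0.11 to 0.18 kg: wooden handle 110 x 22 x 20 mm (own x -95 to +15 mm), flat steel blade 40 mm wide, 3 mm thick, out to x = +95; blade underside 3.5 mm, top 6.5 mm above the handle's underside. Origin: at the level of the handle's underside, midway along the tool; x towards the blade's tip. Centre of mass near x = 0.
- scraper_tip (a point): Middle of the blade's end edge, at mid thickness (scraper x +95, z 5 mm).
- stem_pack: A different battery pack, black, with a flat 80 x 64 x 30 mm base and a square tower 44 x 38 mm to 75 mm high; no slot underneath. Leave it. Origin: centre of its underside.
- can: Plain steel can, 60 mm diameter, 120 mm high. Leave it. Origin: centre of its underside.
- block: Solid steel block 100 x 45 x 40 mm. Leave it. Origin: centre of its underside.
- hammer: Hammer 260 mm long, lying flat along its x. Leave it.
- wrench: Wrench 170 mm long, lying flat along its x. Leave it.
- gear: Brass ring, 70 mm outside, 20 mm high, lying flat. Leave it.
- spray: Pale plain can, 52 mm diameter, 140 mm high. Leave it. Origin: centre of its underside.
- file: Dark steel file, 170 x 22 x 10 mm, lying flat along its x, between robot and dock. Leave it.

How it is judged:
By the outcome, as a careful person would: the job done as asked, in the order asked, and still so for the second after the job is handed in, with the robot touching nothing.
It also fails if it takes over 72 s, if anything falls off the work surface, if the arm or the gripper's body presses on something with over 40 N, if the wrist force passes 120 N, or if a joint passes its speed limit or range.

## Working session

There is one attempt and no reset: what is moved stays moved. The work goes in short steps, Python scripts to look and compute and a tool call to move; the robot and the scene stay as the last step left them, time stands still between calls to the robot, and variables do not carry over. Pictures are saved under pics/ and viewed, at most 11 in all, crops included, and the job is handed in when it is done.

Besides the shell and the picture viewer there is one more tool, called as name([rows], argument=value, ...), one row to a line, values as JSON. jog_arm: Moves the arm, as the interface text tells. Its arguments: {"type":"object","properties":{"increments":{"type":"array","items":{"type":"array","items":{"type":"array","items":{"type":"number"}}}},"force":{"type":"number"}},"required":["increments"]}

```bash
mkdir -p pics; ls
cat > h.py <<'E'
import numpy as np, cv2
from scipy.spatial.transform import Rotation as Rn
from workcell import read_state, viewer, bot
def cam(n):
    s=read_state(); im,d=viewer.read_camera(n); p=viewer.camera_params(n)
    if n=="wrist":
        T=np.eye(4);T[:3,:3]=Rn.from_rotvec(s["tcp_rot"]).as_matrix();T[:3,3]=s["tool_pos"]
        T=T@np.array(p["hand_eye"])
    else:
        R=np.array(p["R"]);T=np.eye(4);T[:3,:3]=R.T;T[:3,3]=-R.T@np.array(p["t"])
    return im,d,p,T
def cloud(d,p,T):
    v,u=np.mgrid[:d.shape[0],:d.shape[1]]
    P=np.stack([(u-p["cx"])/p["fx"]*d,(v-p["cy"])/p["fy"]*d,d],-1)
    W=P@T[:3,:3].T+T[:3,3]; W[d==0]=np.nan
    return W
E
python3 - <<'E'
from h import *
s=read_state();print(s)
for n in("scene","side","wrist"):
    im,d,p,T=cam(n);np.savez(f"{n}0.npz",im=im,d=d,T=T,**{k:p[k] for k in("fx","fy","cx","cy")})
    cv2.imwrite(f"pics/{n}0.png",im);print(n,p["fx"],T.round(3).tolist())
E
```

```text
pics
{'time': 0.0, 'q': array([-3.68940374e-02,  2.64748509e-01,  1.60537208e+00,  2.28784050e-05,
        1.27370178e+00, -3.68960810e-02]), 'joint_vel': array([ 0.00032037, -0.00036779,  0.00186252,  0.00045885, -0.00208771,
       -0.00090937]), 'joint_torque': array([ 6.10465631e-04, -5.15121067e+01, -3.67308676e+01, -4.07824507e-05,
        1.31324201e-02,  1.46811578e-05]), 'tool_pos': array([6.74431548e-01, 2.91797365e-05, 3.02566014e-01]), 'tcp_rot': array([-2.22028029, -2.2202699 ,  0.00235715]), 'wrist_force': array([ 0.2398103 ,  0.14036449, -0.42953819]), 'torque': array([-0.02039976, -0.00630939, -0.00094603]), 'grip_force': 0.0, 'width': 0.9976158585470525}
scene 454.5322050970555 [[-0.577, 0.421, -0.7, 1.475], [0.817, 0.28, -0.504, 0.672], [-0.016, -0.863, -0.506, 0.768], [0.0, 0.0, 0.0, 1.0]]
side 425.4708263902358 [[0.982, -0.082, 0.169, 0.316], [-0.187, -0.523, 0.831, -1.069], [0.02, -0.848, -0.529, 0.732], [0.0, 0.0, 0.0, 1.0]]
wrist 284.7449039045192 [[1.0, -0.0, -0.002, 0.675], [-0.001, -0.961, -0.277, 0.07], [-0.001, 0.277, -0.961, 0.373], [0.0, 0.0, 0.0, 1.0]]
```

View pics/scene0.png

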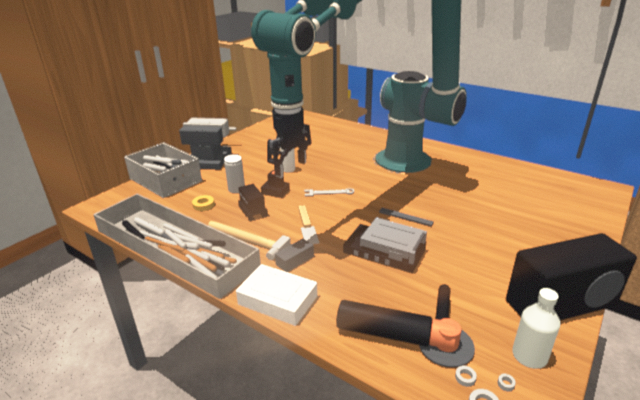

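View pics/side0.png

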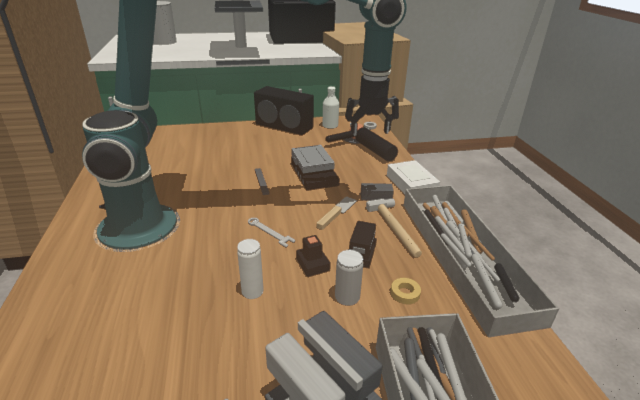

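The scene view shows the dock at (390,242), scraper at (306,222), pack at (251,201), and the stem pack at (275,185). The side view shows the dock at (316,168), scraper (337,211), pack (362,243), stem pack (313,255).

Run:
```python
from h import *
N=(700,800) # rows x from 1.0 down .. 0.3 ; cols y 0.4..-0.4
out=[]
for n in("scene","side"):
    z=np.load(n+"0.npz");W=cloud(z["d"],z,z["T"]);im=z["im"]
    A=np.zeros((350,400,3),np.uint8);
    m=np.isfinite(W[...,2])&(W[...,2]<0.16)&(W[...,2]>-.02)
    P=W[m];C=im[m];o=np.argsort(P[:,2]);P=P[o];C=C[o]
    r=((1.0-P[:,0])*500).astype(int);c=((0.4-P[:,1])*500).astype(int)
    k=(r>=0)&(r<350)&(c>=0)&(c<400);
    for dr in(0,1):
        for dc in (0,1): A[np.clip(r[k]+dr,0,349),np.clip(c[k]+dc,0,399)]=C[k]
    out.append(A)
cv2.imwrite("pics/top0.png",np.hstack(out))
```

```text
(no output)
```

View pics/top0.png

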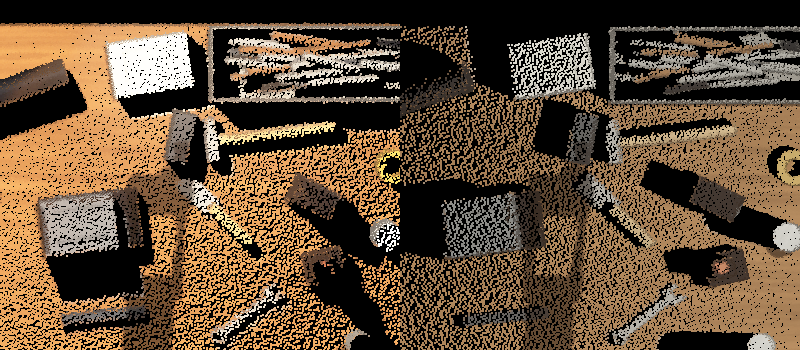

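View pics/wrist0.png

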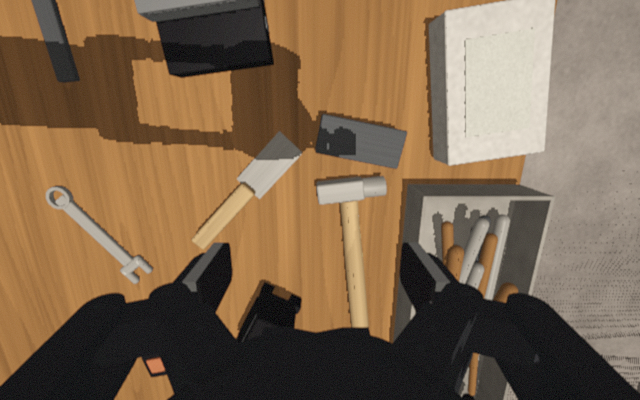

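The wrist view shows the scraper with its handle end at (203,243) and blade tip at (290,145). The dock's apron end is at (215,70) and the pack at (268,310). The top map puts the dock near (0.56, 0.24), the scraper from (0.50,-0.11) to (0.63,0.03), and the pack near (0.60,-0.23).

```bash
cat >> h.py <<'E'
def load(n):
    z=np.load(n);return z["im"],z["d"],z,z["T"]
def sel(W,lo,hi,zlo,zhi):
    return (W[...,0]>lo[0])&(W[...,0]<hi[0])&(W[...,1]>lo[1])&(W[...,1]<hi[1])&(W[...,2]>zlo)&(W[...,2]<zhi)
def rect(P):
    (c,s,a)=cv2.minAreaRect((P[:,:2]*1000).astype(np.float32));return np.round(c,1),np.round(s,1),round(a,1)
E
python3 - <<'E'
from h import *
for n in("scene","side","wrist"):
    im,d,p,T=load(n+"0.npz");W=cloud(d,p,T)
    b=sel(W,(.4,-.1),(.7,.1),-.01,.004);print(n,"bench z",np.median(W[b][:,2]).round(4))
    for nm,lo,hi,z0,z1 in(("handle",(.47,-.13),(.62,0.0),.012,.03),("blade",(.56,-.03),(.66,.05),.004,.011),("cover",(.4,.1),(.7,.36),.055,.075),("apron",(.4,.08),(.7,.2),.022,.04),("packtop",(.54,-.33),(.72,-.15),.068,.082)):
        m=sel(W,lo,hi,z0,z1).astype(np.uint8)
        k,l,st,_=cv2.connectedComponentsWithStats(m)
        if k<2: print(n,nm,"-");continue
        i=1+np.argmax(st[1:,4]);P=W[l==i];print(n,nm,len(P),rect(P),np.median(P[:,2]).round(4))
E
```

```text
scene bench z -0.0018
scene handle 151 (array([552.8, -58.8]), array([111.8,  21.8]), 46.5) 0.0177
scene blade 153 (array([616.6,   8. ]), array([87.6, 39.7]), 46.2) 0.0053
scene cover 1475 (array([552.7, 243. ]), array([119.4, 149.5]), 7.9) 0.0634
scene apron 370 (array([565.7, 157.5]), array([121.8,  74. ]), 6.0) 0.0279
scene packtop 264 (array([ 604.7, -226.1]), array([97.7, 52.1]), 64.4) 0.0721
side bench z -0.0012
side handle 186 (array([547.9, -64.4]), array([111.2,  24.7]), 47.8) 0.0182
side blade 126 (array([616.1,   9.7]), array([73.1, 40.8]), 49.3) 0.0059
side cover 709 (array([548.5, 240.1]), array([116.1, 157.4]), 6.5) 0.0641
side apron 423 (array([560.3, 159.2]), array([118.6,  92.6]), 6.0) 0.0286
side packtop 467 (array([ 601.1, -229.7]), array([99.9, 52. ]), 63.1) 0.0727
wrist bench z -0.0001
wrist handle 1303 (array([550.1, -61.2]), array([110.2,  21.9]), 46.4) 0.0197
wrist blade 1909 (array([613.4,   5.4]), array([85.5, 39.9]), 46.4) 0.0064
wrist cover 1068 (array([558.4, 168.6]), array([109.9,  11.6]), 1.3) 0.0646
wrist apron 6015 (array([564.1, 147.6]), array([116.8,  58.7]), 8.2) 0.0298
wrist packtop 354 (array([ 603.1, -189.2]), array([56.9, 26.9]), 21.6) 0.0734
```

jog_arm([
  [[-0.22, -0.65, 0.8, 0, 0, 0, 1], [-0.22, -0.65, 0.8, 0, 0, 0, 1], [-0.22, -0.65, 0.8, 0, 0, 0, 1], [-0.22, -0.65, 0.8, 0, 0, 0, 1], [-0.22, -0.65, 0.8, 0, 0, 0, 1]],
], force=80)

```text
time: 0.57
tool_pos: [0.5762, -0.0332, 0.1826]
tcp_rot: [-2.221, -2.221, 0.0]
wrist_force: [0.6, -0.4, 0.3]
width: 0.997
grip_force: 0.0
```

jog_arm([
  [[0, 0, 0.2, 0, 0, 1, 1], [0, 0, 0.2, 0, 0, 1, 1], [0, 0, 0.2, 0, 0, 1, 1], [0, 0, 0.2, 0, 0, 1, 1], [0, 0, 0.2, 0, 0, 1, 1]],
])

```text
time: 0.98
tool_pos: [0.5771, -0.0331, 0.1532]
tcp_rot: [-2.725, -1.563, 0.001]
wrist_force: [-0.9, 0.1, -0.7]
width: 0.997
grip_force: 0.0
```

jog_arm([
  [[0, 0, 0.2, 0, 0, 1, 1], [0, 0, 0.2, 0, 0, 1, 1], [0, 0, 0.2, 0, 0, 0.25, 1], [0, 0, 0, 0, 0, 0, 1], [0, 0, 0, 0, 0, 0, 1]],
])

```text
time: 1.4
tool_pos: [0.577, -0.033, 0.1353]
tcp_rot: [-2.885, -1.241, 0.002]
wrist_force: [0.0, -0.0, 0.8]
width: 1.004
grip_force: 0.0
```

```bash
cat >> h.py <<'E'
def delta(pos=None,yaw=None,pitch=0):
    """remaining move, in tool axes and jog units; yaw = heading of tool x (deg), tool down; pitch lowers tool x"""
    s=read_state();R=Rn.from_rotvec(s["tcp_rot"]);M=R.as_matrix()
    print("t %.2f"%s["time"],"pos",s["tool_pos"].round(4),"yaw %.2f"%np.degrees(np.arctan2(M[1,0],M[0,0])),"zax",M[:,2].round(3),"F",s["wrist_force"].round(2),"w %.3f g %.1f"%(s["width"],s["grip_force"]))
    if pos is not None: print(" shift units",(M.T@(np.array(pos)-s["tool_pos"])/.03).round(2))
    if yaw is not None:
        c,q=np.cos(np.radians(yaw)),np.sin(np.radians(yaw))
        G=np.array([[c,q,0],[q,-c,0],[0,0,-1]]).T@Rn.from_euler("y",pitch,degrees=True).as_matrix()
        print(" turn units",(np.degrees(Rn.from_matrix(M.T@G).as_rotvec())/6).round(2))
E
python3 - <<'E'
from h import *
delta((.576,-.033,.0765),46.4)
# dock edges from first wrist view
im,d,p,T=load("wrist0.npz");W=cloud(d,p,T);W=W[sel(W,(.44,.08),(.68,.2),.025,.034)]
t=np.radians(97.5);ex=np.array([np.cos(t),np.sin(t)]);ey=np.array([-ex[1],ex[0]])
a=W[:,:2]@ex;b=W[:,:2]@ey
A=[];B=[];C=[]
for lo in np.arange(a.min()+.008,a.min()+.05,.004):
    k=(a>lo)&(a<lo+.004);A.append((lo+.002,b[k].min(),b[k].max()))
A=np.array(A)
for lo in np.arange(b.min()+.008,b.max()-.01,.006):
    k=(b>lo)&(b<lo+.006);B.append((lo+.003,a[k].min(),a[k].max()))
B=np.array(B)
for c in(1,2):print("side",c,np.degrees(np.polyfit(A[:,0],A[:,c],1)[0]).round(2),np.median(A[:,c]).round(4))
for c in(1,2):print("front/back",c,np.degrees(np.polyfit(B[:,0],B[:,c],1)[0]).round(2),np.median(B[:,c]).round(4))
f=np.median(B[:,1]);m=(np.median(A[:,1])+np.median(A[:,2]))/2
print("width",np.median(A[:,2])-np.median(A[:,1]),"dock front mid",f*ex+m*ey,"origin",(f+.1)*ex+m*ey)
E
```

```text
t 1.40 pos [ 0.577  -0.033   0.1353] yaw 46.56 zax [-0.002  0.    -1.   ] F [ 0.01 -0.04  0.76] w 1.004 g 0.0
 shift units [-0.02 -0.02  1.96]
 turn units [-0.01  0.01  0.03]
side 1 -0.3 -0.636
side 2 0.13 -0.5206
front/back 1 0.09 0.0443
front/back 2 0.17 0.0976
width 0.1154273377574706 dock front mid [0.56757066 0.11942396] origin [0.55451804 0.21856845]
```

jog_arm([
  [[-0.02, -0.02, 0.7, 0, 0, 0, 1], [0, 0, 0.7, 0, 0, 0, 1], [0, 0, 0.5, 0, 0, 0, 1], [0, 0, 0, 0, 0, 0, 0.3], [0, 0, 0, 0, 0, 0, -0.2]],
])

```text
time: 1.82
tool_pos: [0.5761, -0.033, 0.0784]
tcp_rot: [-2.885, -1.241, 0.003]
wrist_force: [-0.6, 0.1, 0.8]
width: 0.748
grip_force: 0.0
```

jog_arm([
  [[0, 0, 0, 0, 0, 0, -0.5], [0, 0, 0, 0, 0, 0, -1], [0, 0, 0, 0, 0, 0, -1], [0, 0, 0, 0, 0, 0, -1], [0, 0, 0, 0, 0, 0, -1]],
])

```text
time: 2.23
tool_pos: [0.578, -0.0331, 0.0807]
tcp_rot: [2.885, 1.24, 0.004]
wrist_force: [-1.1, -0.9, 6.7]
width: 0.231
grip_force: 80.5
```

jog_arm([
  [[0, 0, 0, 0, 0, 0, -1], [0, 0, 0, 0, 0, 0, -1], [0, 0, 0, 0, 0, 0, -1], [0, 0, 0, 0, 0, 0, -1], [0, 0, 0, 0, 0, 0, -1]],
])

```text
time: 2.65
tool_pos: [0.578, -0.0331, 0.0807]
tcp_rot: [2.885, 1.24, 0.004]
wrist_force: [0.2, 0.5, 6.5]
width: 0.23
grip_force: 80.5
```

Run:
```python
from h import *
delta((.576,-.033,.0765),46.4)
im,*_=cam("wrist");cv2.imwrite("pics/w1.png",im)
```

```text
t 2.65 pos [ 0.578  -0.0331  0.0807] yaw 46.50 zax [ 0.003 -0.    -1.   ] F [0.18 0.5  6.5 ] w 0.230 g 80.5
 shift units [-0.04 -0.05  0.14]
 turn units [ 0.02 -0.02  0.02]
```

View pics/w1.png

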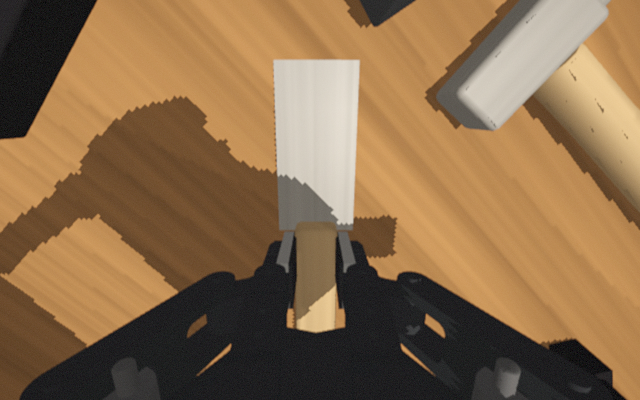

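The handle is held between the pads. The blade's end edge is at row 60, columns 274 to 359, so it is centred.

jog_arm([
  [[0, 0, -0.7, 0, 0, 0, -1], [0, 0, -0.7, 0, 0, -1, -1], [0, 0, -0.7, 0, 0, -1, -1], [0, 0, -0.7, 0, 0, -1, -1], [0, 0, -0.7, 0, 0, -1, -1]],
])

```text
time: 3.12
tool_pos: [0.5763, -0.033, 0.1848]
tcp_rot: [-2.561, -1.82, 0.0]
wrist_force: [0.7, -0.1, -0.7]
width: 0.231
grip_force: 79.6
```

jog_arm([
  [[0, 0, 0, 0, 0, -1, -1], [0, 0, 0, 0, 0, -1, -1], [0, 0, 0, 0, 0, -1, -1], [0, 0, 0, 0, 0, -1, -1], [0, 0, 0, 0, 0, -0.5, -1]],
])

```text
time: 3.53
tool_pos: [0.5764, -0.033, 0.1839]
tcp_rot: [-2.066, -2.367, 0.0]
wrist_force: [0.2, 0.0, -1.4]
width: 0.227
grip_force: 79.6
```

jog_arm([
  [[0.6, 0.1, 0, 0, 0, 0, -1], [0.6, 0.1, 0, 0, 0, 0, -1], [0.6, 0.1, 0, 0, 0, 0, -1], [0, 0, 0, 0, 0, 0, -1], [0, 0, 0, 0, 0, 0, -1]],
])

```text
time: 3.95
tool_pos: [0.5783, 0.0223, 0.1838]
tcp_rot: [-2.069, -2.364, 0.001]
wrist_force: [0.1, -1.3, -0.5]
width: 0.231
grip_force: 79.6
```

```bash
cat >> h.py <<'E'
DO=np.array([.5545,.2186]);DY=np.radians(97.5)
def dock(x,y=0):
    return DO+x*np.array([np.cos(DY),np.sin(DY)])+y*np.array([-np.sin(DY),np.cos(DY)])
E
python3 - <<'E'
from h import *
delta((*dock(-.180),.1102),97.5)
im,d,p,T=cam("wrist")
np.savez("w2.npz",im=im,d=d,T=T,**{k:p[k] for k in("fx","fy","cx","cy")});cv2.imwrite("pics/w2.png",im)
W=cloud(d,p,T);tz=read_state()["tool_pos"][2]
# blade: points near expected height
M=Rn.from_rotvec(read_state()["tcp_rot"]).as_matrix();L=(W-read_state()["tool_pos"])@M
m=(L[...,2]>.066)&(L[...,2]<.083)&(L[...,0]>.025)&(L[...,0]<.13)&(abs(L[...,1])<.04)
Q=L[m];print(len(Q),"blade x",np.percentile(Q[:,0],[1,99]),"y",np.percentile(Q[:,1],[1,99]),"z near/far",np.median(Q[Q[:,0]<.05,2]),np.median(Q[Q[:,0]>.08,2]))
E
```

```text
t 3.95 pos [0.5783 0.0223 0.1838] yaw 97.61 zax [-0. -0. -1.] F [ 0.11 -1.28 -0.52] w 0.231 g 79.6
 shift units [0.59 0.07 2.45]
 turn units [-0.    0.    0.02]
11590 blade x [0.02590235 0.09440936] y [-0.01909434  0.02008872] z near/far 0.0742924081648471 0.07438150013126747
```

View pics/w2.png

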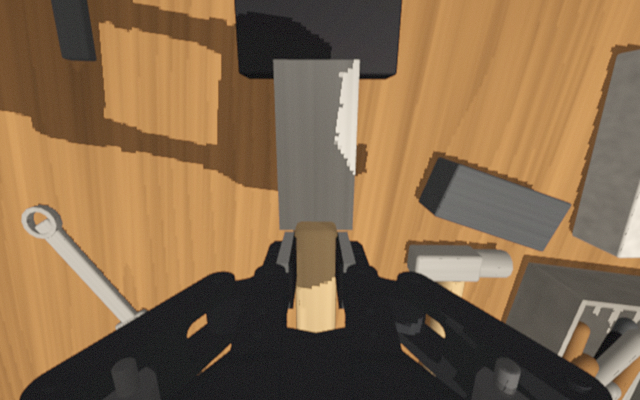

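The blade is level and straight: its tip is 95 mm ahead of the TCP and 75.8 mm down. The dock's front edge shows at rows 70 to 78, centred behind the blade. Next I lower the blade and insert it.

jog_arm([
  [[0.2, 0.02, 0.8, 0, 0, 0, -1], [0.2, 0.02, 0.8, 0, 0, 0, -1], [0.2, 0.02, 0.8, 0, 0, 0, -1], [0, 0, 0.05, 0, 0, 0, -1], [0, 0, 0, 0, 0, 0, -1]],
])

```text
time: 4.42
tool_pos: [0.5768, 0.0391, 0.1091]
tcp_rot: [-2.07, -2.36, 0.004]
wrist_force: [-0.5, -0.5, -0.6]
width: 0.236
grip_force: 79.6
```

jog_arm([
  [[0.25, 0, 0, 0, 0, 0, -1], [0.25, 0, 0, 0, 0, 0, -1], [0.25, 0, 0, 0, 0, 0, -1], [0.2, 0, 0, 0, 0, 0, -1], [0, 0, 0, 0, 0, 0, -1]],
])

```text
time: 4.83
tool_pos: [0.5745, 0.0694, 0.1113]
tcp_rot: [2.069, 2.363, 0.002]
wrist_force: [-0.9, 0.6, -1.0]
width: 0.235
grip_force: 79.6
```

jog_arm([
  [[0.2, 0, 0, 0, 0, 0, -1], [0.2, 0, 0, 0, 0, 0, -1], [0.2, 0, 0, 0, 0, 0, -1], [0, 0, 0, 0, 0, 0, -1], [0, 0, 0, 0, 0, 0, -1]],
])

```text
time: 5.25
tool_pos: [0.5718, 0.0863, 0.1103]
tcp_rot: [-2.07, -2.363, 0.0]
wrist_force: [0.2, -0.5, -1.4]
width: 0.232
grip_force: 79.6
```

Run:
```python
from h import *
delta((*dock(-.1315),.1102),97.5)
for n in ("side",):
    im,*_=cam(n);cv2.imwrite(f"pics/{n}3.png",cv2.resize(im[110:260,220:460],None,fx=3,fy=3))
```

```text
t 5.25 pos [0.5718 0.0863 0.1103] yaw 97.55 zax [-0. -0. -1.] F [ 0.22 -0.55 -1.38] w 0.232 g 79.6
 shift units [0.06 0.01 0.  ]
 turn units [-0.    0.    0.01]
```

View pics/side3.png

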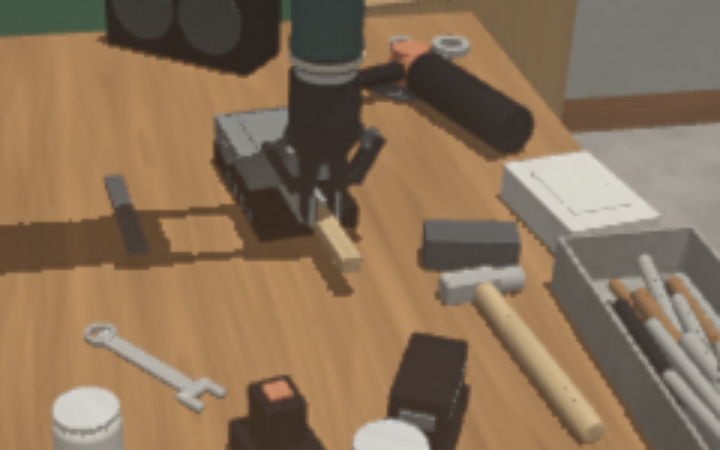

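The blade is in the gap with no contact force. Now I lever along the hinge arc.

jog_arm([
  [[0.1, 0, 0, 0, 0, 0, -1], [0, 0, -0.42, 0, 0, 0, -1], [0, 0, -0.42, 0, 0, 0, -1], [0, 0, -0.42, 0, 0, 0, -1], [0.02, 0, -0.42, 0, 0, 0, -1]],
])

```text
time: 5.72
tool_pos: [0.5717, 0.0894, 0.1626]
tcp_rot: [2.072, 2.361, 0.001]
wrist_force: [-0.1, 1.2, -3.3]
width: 0.231
grip_force: 79.4
```

jog_arm([
  [[0.1, 0, -0.3, 0, 0, 0, -1], [0.12, 0, -0.3, 0, 0, 0, -1], [0.12, 0, -0.3, 0, 0, 0, -1], [0.12, 0, -0.3, 0, 0, 0, -1], [0.14, 0, -0.3, 0, 0, 0, -1]],
])

```text
time: 6.13
tool_pos: [0.569, 0.1079, 0.2067]
tcp_rot: [-2.072, -2.362, -0.001]
wrist_force: [0.4, 1.5, -4.0]
width: 0.234
grip_force: 79.4
```

Run:
```python
from h import *
delta((*dock(-.112),.130+.0758),97.5)
im,d,p,T=cam("scene");W=cloud(d,p,T);P=W[sel(W,(.42,.1),(.68,.4),.05,.24)]
a=(P[:,:2]-DO)@np.array([np.cos(DY),np.sin(DY)])
for lo in np.arange(-.06,.1,.02):
    k=(a>lo)&(a<lo+.02)
    if k.sum()>5: print(round(lo+.01,3),np.median(P[k,2]).round(3),np.percentile(P[k,2],95).round(3))
```

```text
t 6.13 pos [0.569  0.1079 0.2067] yaw 97.49 zax [ 0.     0.001 -1.   ] F [ 0.42  1.54 -4.02] w 0.234 g 79.4
 shift units [-0.01  0.    0.03]
 turn units [ 0. -0. -0.]
-0.05 0.13 0.132
-0.03 0.134 0.145
-0.01 0.145 0.152
0.01 0.13 0.139
0.03 0.113 0.123
0.05 0.097 0.107
0.07 0.081 0.091
0.09 0.066 0.074
```

jog_arm([
  [[0.25, 0, -0.32, 0, 0, 0, -1], [0.25, 0, -0.32, 0, 0, 0, -1], [0.3, 0, -0.28, 0, 0, 0, -1], [0.3, 0, -0.28, 0, 0, 0, -1], [0.37, 0, -0.14, 0, 0, 0, -1]],
])

```text
time: 6.6
tool_pos: [0.5637, 0.152, 0.2477]
tcp_rot: [2.071, 2.361, 0.002]
wrist_force: [0.2, -0.6, -1.4]
width: 0.23
grip_force: 79.5
```

jog_arm([
  [[0.37, 0, -0.14, 0, 0, 0, -1], [0.37, 0, -0.14, 0, 0, 0, -1], [0.35, 0, -0.09, 0, 0, 0, -1], [0.35, 0, -0.09, 0, 0, 0, -1], [0.36, 0, -0.03, 0, 0, 0, -1]],
])

```text
time: 7.02
tool_pos: [0.5562, 0.2058, 0.2612]
tcp_rot: [2.071, 2.362, 0.001]
wrist_force: [0.9, -1.2, -1.0]
width: 0.232
grip_force: 79.7
```

jog_arm([
  [[0.36, 0, -0.03, 0, 0, 0, -1], [0.36, 0, 0.03, 0, 0, 0, -1], [0.36, 0, 0.03, 0, 0, 0, -1], [0.32, 0, 0.08, 0, 0, 0, -1], [0.32, 0, 0.08, 0, 0, 0, -1]],
])

```text
time: 7.43
tool_pos: [0.5493, 0.2568, 0.2545]
tcp_rot: [-2.071, -2.362, 0.0]
wrist_force: [0.2, -1.2, -1.4]
width: 0.228
grip_force: 79.6
```

```bash
cat > cov.py <<'E'
from h import *
im,d,p,T=cam("scene");W=cloud(d,p,T);P=W[sel(W,(.42,.1),(.68,.45),.05,.24)]
a=(P[:,:2]-DO)@np.array([np.cos(DY),np.sin(DY)])
for lo in np.arange(.06,.22,.02):
    k=(P[:,2]>lo)&(P[:,2]<lo+.02)&(a>.06)
    if k.sum()>5: print("z",round(lo+.01,3),"dockx",np.percentile(a[k],[10,50,90]).round(3),k.sum())
E
python3 - <<'E'
from h import *
delta((*dock(.0377),.1792+.0758),97.5)
import cov
im,*_=cam("side");cv2.imwrite("pics/side4.png",im[60:260,200:480])
E
```

```text
t 7.43 pos [0.5493 0.2568 0.2545] yaw 97.51 zax [-0. -0. -1.] F [ 0.25 -1.19 -1.42] w 0.228 g 79.6
 shift units [-0.03  0.01 -0.02]
 turn units [-0. -0.  0.]
z 0.07 dockx [0.084 0.093 0.099] 45
z 0.09 dockx [0.084 0.095 0.106] 73
z 0.11 dockx [0.092 0.103 0.113] 74
z 0.13 dockx [0.099 0.11  0.121] 77
z 0.15 dockx [0.106 0.117 0.129] 79
z 0.17 dockx [0.068 0.097 0.128] 254
z 0.19 dockx [0.12 0.13 0.14] 326
z 0.21 dockx [0.119 0.121 0.123] 17
```

View pics/side4.png

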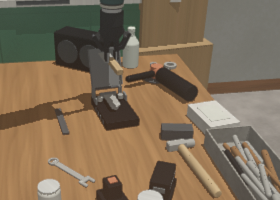

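The cover stands at about 107° (1.87 rad) with the blade against it. Next I withdraw the blade and lay the scraper back where it was.

jog_arm([
  [[-0.9, 0, 0, 0, 0, 0, -1], [-1, 0, 0, 0, 0, 0, -1], [-1, 0, 0, 0, 0, 0, -1], [-1, -0.06, 0.4, 0, 0, 0, -1], [-1, -0.06, 0.4, 0, 0, 0, -1]],
])

```text
time: 7.95
tool_pos: [0.5658, 0.1082, 0.2317]
tcp_rot: [2.07, 2.361, 0.003]
wrist_force: [-0.3, -0.7, -1.3]
width: 0.231
grip_force: 79.6
```

jog_arm([
  [[-1, -0.06, 0.5, 0, 0, 0, -1], [-1, -0.06, 0.5, 0, 0, 0, -1], [-1, -0.06, 0.5, 0, 0, 0, -1], [-1, 0, 0.5, 0, 0, 0, -1], [-0.75, 0, 0.4, 0, 0, 0, -1]],
])

```text
time: 8.37
tool_pos: [0.5777, -0.0349, 0.1577]
tcp_rot: [-2.072, -2.36, 0.002]
wrist_force: [0.4, 0.3, -1.1]
width: 0.229
grip_force: 79.6
```

jog_arm([
  [[0, 0, 0, 0, 0, 1, -1], [0, 0, 0, 0, 0, 1, -1], [0, 0, 0, 0, 0, 1, -1], [0, 0, 0, 0, 0, 1, -1], [0, 0, 0, 0, 0, 1, -1]],
])

```text
time: 8.78
tool_pos: [0.5782, -0.0329, 0.1587]
tcp_rot: [-2.617, -1.737, 0.001]
wrist_force: [0.1, 0.1, -1.1]
width: 0.231
grip_force: 79.6
```

jog_arm([
  [[0, 0, 0, 0, 0, 1, -1], [0, 0, 0, 0, 0, 1, -1], [0, 0, 0, 0, 0, 1, -1], [0, 0, 0, 0, 0, 0.5, -1], [0, 0, 0, 0, 0, 0, -1]],
])

```text
time: 9.2
tool_pos: [0.5782, -0.0327, 0.1588]
tcp_rot: [-2.887, -1.238, 0.001]
wrist_force: [0.2, -0.5, -1.5]
width: 0.231
grip_force: 79.6
```

Run:
```python
from h import *
delta((.578,-.0331,.0812),46.5)
```

```text
t 9.20 pos [ 0.5782 -0.0327  0.1588] yaw 46.41 zax [-0.  0. -1.] F [ 0.17 -0.52 -1.45] w 0.231 g 79.6
 shift units [-0.01  0.    2.59]
 turn units [-0.    0.   -0.01]
```

jog_arm([
  [[0, 0, 0.8, 0, 0, 0, -1], [0, 0, 0.8, 0, 0, 0, -1], [0, 0, 0.7, 0, 0, 0, -1], [0, 0, 0.27, 0, 0, 0, -1], [0, 0, 0, 0, 0, 0, -1]],
])

```text
time: 9.62
tool_pos: [0.5777, -0.0326, 0.0816]
tcp_rot: [-2.884, -1.242, 0.004]
wrist_force: [0.5, 0.0, -1.4]
width: 0.233
grip_force: 79.7
```

jog_arm([
  [[0, 0, 0, 0, 0, 0, -0.5], [0, 0, 0, 0, 0, 0, -0.3], [0, 0, 0, 0, 0, 0, 0.2], [0, 0, 0, 0, 0, 0, 0.8], [0, 0, 0, 0, 0, 0, 1]],
])

```text
time: 10.03
tool_pos: [0.5787, -0.0325, 0.0823]
tcp_rot: [2.886, 1.24, 0.001]
wrist_force: [0.1, 0.7, 0.2]
width: 0.762
grip_force: 0.0
```

jog_arm([
  [[0, 0, 0, 0, 0, 0, 1], [0, 0, -0.5, 0, 0, 0, 1], [0, 0, -1, 0, 0, 0, 1], [0, 0, -1, 0, 0, 0, 1], [0, 0, -1, 0, 0, 0, 1]],
])

```text
time: 10.45
tool_pos: [0.5778, -0.0325, 0.1875]
tcp_rot: [-2.886, -1.24, 0.002]
wrist_force: [0.4, -0.1, 0.3]
width: 1.001
grip_force: 0.0
```

jog_arm([
  [[0, 0, -1, 0, 0, 0, 1], [0, 0, -1, 0, 0, 0, 1], [0, 0, -1, 0, 0, 0, 1], [0, 0, -1, 0, 0, 0, 1], [0, 0, 0, 0, 0, 0, 1]],
])

```text
time: 10.87
tool_pos: [0.5815, -0.0327, 0.3151]
tcp_rot: [2.881, 1.238, 0.018]
wrist_force: [1.2, 0.7, 1.2]
width: 1.0
grip_force: 0.0
```

Run:
```python
from h import *
delta()
im,d,p,T=cam("wrist");cv2.imwrite("pics/w5.png",im);W=cloud(d,p,T)
for nm,z0,z1 in(("handle",.012,.03),("blade",.004,.011)):
    P=W[sel(W,(.47,-.13),(.66,.05),z0,z1)];print(nm,len(P),rect(P) if len(P) else "",np.median(P[:,2]).round(4))
```

```text
t 10.87 pos [ 0.5815 -0.0327  0.3151] yaw 46.51 zax [ 0.013 -0.001 -1.   ] F [1.19 0.68 1.23] w 1.000 g 0.0
handle 1252 (array([551.9, -61.4]), array([109. ,  20.9]), 46.4) 0.0197
blade 1992 (array([615.9,   5.4]), array([83.9, 40. ]), 46.5) 0.0064
```

jog_arm([
  [[-0.87, 0.8, 0, 0, 0, 0, 1], [-0.87, 0.8, 0, 0, 0, 0, 1], [-0.87, 0.8, 0, 0, 0, 0, 1], [-0.87, 0.8, 0, 0, 0, 0, 1], [-0.87, 0.8, 0, 0, 0, 0, 1]],
])

```text
time: 11.33
tool_pos: [0.5747, -0.2109, 0.3052]
tcp_rot: [-2.885, -1.24, 0.003]
wrist_force: [0.7, 0.4, -0.2]
width: 1.0
grip_force: 0.0
```

jog_arm([
  [[-0.87, 0.8, 0, 0, 0, 0, 1], [-0.87, 0.8, 0, 0, 0, 0, 1], [0, 0, 0, 0, 0, -1, 1], [0, 0, 0, 0, 0, -1, 1], [0, 0, 0, 0, 0, -0.9, 1]],
])

```text
time: 11.75
tool_pos: [0.5735, -0.2815, 0.3046]
tcp_rot: [-2.66, -1.665, 0.002]
wrist_force: [-0.8, 0.0, -0.1]
width: 0.999
grip_force: 0.0
```

jog_arm([
  [[0, 0, 0, 0, 0, 0, 1], [0, 0, 0, 0, 0, 0, 1], [0, 0, 0, 0, 0, 0, 1], [0, 0, 0, 0, 0, 0, 1], [0, 0, 0, 0, 0, 0, 1]],
])

```text
time: 12.17
tool_pos: [0.5745, -0.2804, 0.3067]
tcp_rot: [-2.666, -1.662, 0.0]
wrist_force: [0.8, -0.5, -0.7]
width: 1.003
grip_force: 0.0
```

Run:
```python
from h import *
delta((.603,-.228,.12),64)
im,d,p,T=cam("wrist");cv2.imwrite("pics/w6.png",im);W=cloud(d,p,T)
m=sel(W,(.53,-.32),(.68,-.14),.066,.082).astype(np.uint8)
k,l,st,_=cv2.connectedComponentsWithStats(m);i=1+np.argmax(st[1:,4]);P=W[l==i];print(len(P),rect(P),np.median(P[:,2]))
m=sel(W,(.53,-.34),(.70,-.14),.015,.03);P=W[m];print("base",len(P),rect(P))
```

```text
t 12.17 pos [ 0.5745 -0.2804  0.3067] yaw 63.87 zax [-0.  0. -1.] F [ 0.79 -0.47 -0.7 ] w 1.003 g 0.0
 shift units [1.99 0.09 6.22]
 turn units [-0.    0.   -0.02]
4718 (array([ 602.8, -228.8]), array([95.6, 52. ]), 63.0) 0.07385709945729868
base 123 (array([ 602.8, -228.9]), array([99.4, 61.9]), 63.3)
```

View pics/w6.png

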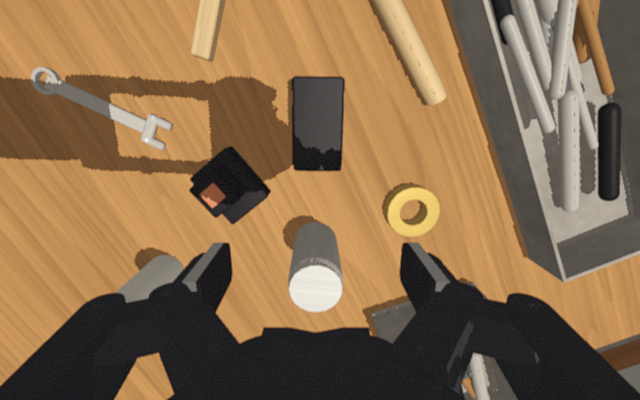

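The pack is at (318,125), with the can behind its tabbed end (top at (316,288)) and the stem pack to the left at (230,185). I check clearances in the pack frame.

Run:
```python
from h import *
t=np.radians(63.1);ex=np.array([np.cos(t),np.sin(t)]);ty=np.array([ex[1],-ex[0]])
c=np.array([.6028,-.2288])
im,d,p,T=cam("wrist");W=cloud(d,p,T)
L=np.stack([(W[...,:2]-c)@ex,(W[...,:2]-c)@ty,W[...,2]],-1)
for nm,lo,hi,z0,z1 in(("can top",(-.2,-.06),(-.05,.06),.112,.15),("stem all",(-.15,-.17),(.06,-.035),.02,.09),("stem tower",(-.15,-.17),(.06,-.035),.06,.09)):
    m=sel(L,lo,hi,z0,z1);P=L[m];print(nm,len(P),(P.min(0)*1000).round(),(P.max(0)*1000).round(),rect(P) if len(P)>5 else "")
```

```text
can top 2050 [-190.  -28.  112.] [-135.   27.  122.] (array([-162. ,   -0.6]), array([54.3, 54.3]), 87.3)
stem all 3494 [-127. -158.   20.] [-29. -62.  80.] (array([ -78.5, -110.4]), array([63.6, 80.1]), 50.5)
stem tower 1452 [-103. -141.   60.] [-47. -87.  80.] (array([ -74.8, -113.7]), array([38.2, 44. ]), 50.3)
```

jog_arm([
  [[0.42, 0.02, 0.5, 0, 0, 0.03, 1], [0.42, 0.02, 0.5, 0, 0, 0.03, 1], [0.42, 0.02, 0.5, 0, 0, 0.03, 1], [0.42, 0.02, 0.5, 0, 0, 0.03, 1], [0.42, 0.02, 0.5, 0, 0, 0, 1]],
])

```text
time: 12.68
tool_pos: [0.6055, -0.225, 0.2315]
tcp_rot: [2.676, 1.645, 0.0]
wrist_force: [1.3, 0.5, -0.1]
width: 1.0
grip_force: 0.0
```

jog_arm([
  [[0, 0, 0.84, 0, 0, 0, 1], [0, 0, 0.84, 0, 0, 0, 1], [0, 0, 0.84, 0, 0, 0, 1], [0, 0, 0.84, 0, 0, 0, 1], [0, 0, 0.84, 0, 0, 0, 1]],
], force=90)

```text
time: 13.1
tool_pos: [0.6055, -0.2254, 0.1051]
tcp_rot: [2.676, 1.645, 0.001]
wrist_force: [0.6, -0.1, -0.5]
width: 1.001
grip_force: 0.0
```

jog_arm([
  [[0, 0, 0, 0, 0, 0, 1], [0, 0, 0, 0, 0, 0, 0.6], [0, 0, 0, 0, 0, 0, 0.4], [0, 0, 0, 0, 0, 0, 0.2], [0, 0, 0, 0, 0, 0, -0.5]],
])

```text
time: 13.52
tool_pos: [0.6066, -0.2261, 0.1087]
tcp_rot: [2.674, 1.644, 0.003]
wrist_force: [-2.1, 1.5, 4.5]
width: 0.596
grip_force: 94.8
```

jog_arm([
  [[0, 0, 0, 0, 0, 0, -1], [0, 0, 0, 0, 0, 0, -1], [0, 0, 0, 0, 0, 0, -1], [0, 0, 0, 0, 0, 0, -1], [0, 0, 0, 0, 0, 0, -1]],
])

```text
time: 13.93
tool_pos: [0.6066, -0.2261, 0.1087]
tcp_rot: [2.674, 1.644, 0.003]
wrist_force: [-2.2, 1.4, 6.1]
width: 0.595
grip_force: 94.8
```

Run:
```python
from h import *
delta((.6046,-.2252,.106),63.1)
```

```text
t 13.93 pos [ 0.6066 -0.2261  0.1087] yaw 63.17 zax [ 0.003 -0.001 -1.   ] F [-2.16  1.4   6.11] w 0.595 g 94.8
 shift units [-0.   -0.07  0.09]
 turn units [ 0.03 -0.    0.01]
```

jog_arm([
  [[0, 0, -0.6, 0, 0, 0, -1], [0, 0, -0.9, 0, 0, 0, -1], [0, 0, -1, 0, 0, -0.5, -1], [0, 0, -1, 0, 0, -1, -1], [0, 0, -1, 0, 0, -1, -1]],
])

```text
time: 14.35
tool_pos: [0.6048, -0.2255, 0.242]
tcp_rot: [-2.433, -1.987, 0.0]
wrist_force: [-0.1, 0.5, -4.2]
width: 0.597
grip_force: 94.9
```

jog_arm([
  [[0, 0, -0.2, 0, 0, -1, -1], [0, 0, 0, 0, 0, -1, -1], [0, 0, 0, 0, 0, -0.8, -1], [0, 0, 0, 0, 0, -0.4, -1], [0.6, 0, 0, 0, 0, 0, -1]],
])

```text
time: 14.77
tool_pos: [0.6031, -0.2101, 0.2472]
tcp_rot: [2.073, 2.357, -0.001]
wrist_force: [0.6, 0.7, -3.0]
width: 0.601
grip_force: 95.2
```

jog_arm([
  [[0.9, 0.02, 0, 0, 0, 0, -1], [1, 0.03, 0, 0, 0, 0, -1], [1, 0.03, 0, 0, 0, 0, -1], [1, 0.03, 0, 0, 0, 0, -1], [1, 0.03, 0, 0, 0, 0, -1]],
])

```text
time: 15.18
tool_pos: [0.5874, -0.0597, 0.2468]
tcp_rot: [-2.075, -2.359, -0.0]
wrist_force: [0.4, -0.4, -3.5]
width: 0.597
grip_force: 95.2
```

jog_arm([
  [[1, 0.03, 0, 0, 0, 0, -1], [1, 0.03, 0, 0, 0, 0, -1], [1, 0, 0, 0, 0, 0, -1], [0.8, 0, 0, 0, 0, 0, -1], [0.3, 0, 0, 0, 0, 0, -1]],
])

```text
time: 15.6
tool_pos: [0.573, 0.0643, 0.2468]
tcp_rot: [-2.071, -2.361, -0.002]
wrist_force: [0.0, 0.1, -4.1]
width: 0.596
grip_force: 95.2
```

jog_arm([
  [[0, 0, 0, 0, 0, 0, -1], [0, 0, 0, 0, 0, 0, -1], [0, 0, 0, 0, 0, 0, -1], [0, 0, 0, 0, 0, 0, -1], [0, 0, 0, 0, 0, 0, -1]],
])

```text
time: 16.02
tool_pos: [0.5744, 0.0595, 0.2468]
tcp_rot: [2.076, 2.358, -0.0]
wrist_force: [-0.4, -0.3, -4.8]
width: 0.597
grip_force: 95.2
```

Run:
```python
from h import *
delta((*dock(-.088),.145),97.5)
s=read_state();M=Rn.from_rotvec(s["tcp_rot"]).as_matrix()
im,d,p,T=cam("wrist");cv2.imwrite("pics/w7.png",im);W=cloud(d,p,T)
np.savez("w7.npz",im=im,d=d,T=T,**{k:p[k] for k in("fx","fy","cx","cy")})
L=(W-s["tool_pos"])@M
m=(abs(L[...,1])<.05)&(L[...,0]>-.02)&(L[...,0]<.09)&(L[...,2]>.02)&(L[...,2]<.13)
Q=L[m]
for lo in np.arange(.02,.12,.01):
    k=(Q[:,2]>lo)&(Q[:,2]<lo+.01)
    if k.sum()>20: print("held z",round(lo,2),k.sum(),np.percentile(Q[k,0],[1,99]).round(4),np.percentile(Q[k,1],[1,99]).round(4))
ex=np.array([np.cos(DY),np.sin(DY)]);ey=np.array([-ex[1],ex[0]])
D=np.stack([(W[...,:2]-DO)@ex,(W[...,:2]-DO)@ey,W[...,2]],-1)
m=sel(D,(-.11,-.07),(.06,.07),.025,.034);P=D[m];print("deck",rect(P),len(P))
print("deck y lo/hi",np.percentile(P[:,1],[.5,99.5]),"x lo",np.percentile(P[:,0],.5))
m=sel(D,(-.06,-.04),(.06,.04),.041,.05);P=D[m];print("flange",len(P),rect(P) if len(P)>9 else "")
for lo in np.arange(-.03,.04,.008):
    k=(P[:,0]>lo)&(P[:,0]<lo+.008)
    if k.sum()>8: print(round(lo+.004,3),np.percentile(P[k,1],[2,98]).round(4),np.median(P[k,2]).round(4))
```

```text
t 16.02 pos [0.5744 0.0595 0.2468] yaw 97.28 zax [-0. -0. -1.] F [-0.38 -0.25 -4.83] w 0.597 g 95.2
 shift units [2.41 0.03 3.39]
 turn units [-0.    0.   -0.04]
held z 0.02 1442 [0.0041 0.0136] [-0.049   0.0491]
held z 0.03 18600 [-0.0191  0.0435] [-0.027   0.0277]
held z 0.04 1074 [0.0062 0.0438] [-0.0383  0.0391]
held z 0.05 771 [0.0061 0.0438] [-0.0385  0.039 ]
held z 0.06 444 [0.0064 0.0438] [-0.036   0.0368]
held z 0.07 303 [0.0427 0.0438] [-0.0241  0.0251]
held z 0.08 903 [0.0379 0.0457] [-0.0303  0.0311]
held z 0.09 99 [0.0445 0.0457] [-0.0302  0.0308]
held z 0.1 143 [0.0437 0.0457] [-0.0301  0.0305]
deck (array([-46.8,   0.5]), array([116.4, 104.9]), 89.7) 14115
deck y lo/hi [-0.05677286  0.05750958] x lo -0.09916400475870396
flange 1284 (array([-14.7,   0.2]), array([30.4, 35.6]), 0.6)
-0.026 [-0.0064  0.007 ] 0.0448
-0.018 [-0.0137  0.0139] 0.0448
-0.01 [-0.017   0.0173] 0.0449
-0.002 [-0.0171  0.0177] 0.0448
```

View pics/w7.png

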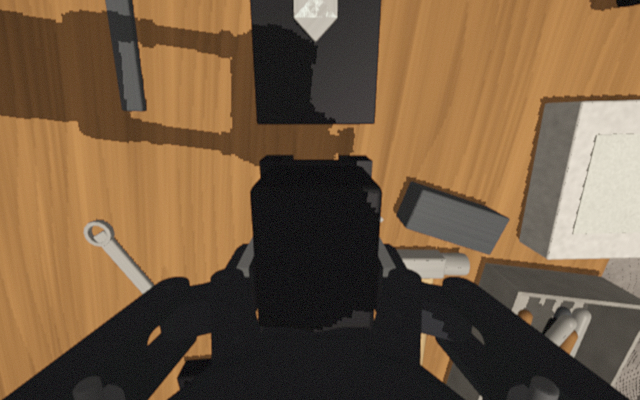

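The shoe's nose shows at (316,38), centred on the dock. Deck width, flange and held pack all match the given sizes to within 0.5 mm. I lower the pack onto the apron.

jog_arm([
  [[0.8, 0.01, 0.3, 0, 0, -0.04, -1], [0.8, 0, 0.5, 0, 0, 0, -1], [0.6, 0, 0.8, 0, 0, 0, -1], [0.21, 0, 0.8, 0, 0, 0, -1], [0, 0, 0.7, 0, 0, 0, -1]],
])

```text
time: 16.48
tool_pos: [0.5648, 0.1335, 0.1528]
tcp_rot: [-2.068, -2.365, -0.001]
wrist_force: [0.5, 0.0, -4.3]
width: 0.598
grip_force: 95.2
```

jog_arm([
  [[0, 0, 0.35, 0, 0, 0, -1], [0, 0, 0.05, 0, 0, 0, -1], [0, 0, 0.05, 0, 0, 0, -1], [0, 0, 0, 0, 0, 0, -1], [0, 0, 0, 0, 0, 0, -1]],
])

```text
time: 16.9
tool_pos: [0.5661, 0.1322, 0.1419]
tcp_rot: [2.069, 2.362, 0.003]
wrist_force: [0.5, -0.2, -4.3]
width: 0.599
grip_force: 94.9
```

Run:
```python
from h import *
delta((*dock(-.088),.1387),97.5)
```

```text
t 16.90 pos [0.5661 0.1322 0.1419] yaw 97.58 zax [ 0.002  0.    -1.   ] F [ 0.46 -0.25 -4.3 ] w 0.599 g 94.9
 shift units [-0.03 -0.01  0.11]
 turn units [ 0.02 -0.    0.01]
```

jog_arm([
  [[0, 0, 0.05, 0, 0, 0, -1], [0, 0, 0.05, 0, 0, 0, -1], [0, 0, 0.02, 0, 0, 0, -1], [0, 0, 0, 0, 0, 0, -1], [0, 0, 0, 0, 0, 0, -1]],
])

```text
time: 17.32
tool_pos: [0.566, 0.1324, 0.1387]
tcp_rot: [2.068, 2.363, 0.002]
wrist_force: [-1.0, -1.5, 6.2]
width: 0.598
grip_force: 96.0
```

Run:
```python
from h import *
delta((*dock(-.088),.1387),97.5)
```

```text
t 17.32 pos [0.566  0.1324 0.1387] yaw 97.61 zax [ 0.002  0.    -1.   ] F [-1.02 -1.5   6.16] w 0.598 g 96.0
 shift units [-0.04 -0.   -0.  ]
 turn units [0.02 0.   0.02]
```

jog_arm([
  [[0.1, 0, -0.04, 0, 0, 0.02, -1], [0.2, 0, 0, 0, 0, 0, -1], [0.2, 0, 0, 0, 0, 0, -1], [0.2, 0, 0, 0, 0, 0, -1], [0.2, 0, 0, 0, 0, 0, -1]],
])

```text
time: 17.73
tool_pos: [0.5621, 0.1597, 0.1387]
tcp_rot: [2.07, 2.361, 0.001]
wrist_force: [0.3, -6.6, 10.1]
width: 0.596
grip_force: 96.3
```

jog_arm([
  [[0.2, 0, 0, 0, 0, 0, -1], [0.2, 0, 0, 0, 0, 0, -1], [0.2, 0, 0, 0, 0, 0, -1], [0.2, 0, 0, 0, 0, 0, -1], [0, 0, 0, 0, 0, 0, -1]],
])

```text
time: 18.15
tool_pos: [0.5588, 0.1847, 0.1387]
tcp_rot: [2.071, 2.362, 0.003]
wrist_force: [0.0, 0.1, 4.7]
width: 0.599
grip_force: 96.0
```

Run:
```python
from h import *
delta((*dock(.024),.1387),97.5)
```

```text
t 18.15 pos [0.5588 0.1847 0.1387] yaw 97.53 zax [ 0.001  0.001 -1.   ] F [0.01 0.06 4.74] w 0.599 g 96.0
 shift units [1.94 0.01 0.  ]
 turn units [ 0.02 -0.01  0.01]
```

jog_arm([
  [[0.2, 0, 0, 0, 0, 0, -1], [0.2, 0, 0, 0, 0, 0, -1], [0.2, 0, 0, 0, 0, 0, -1], [0.2, 0, 0, 0, 0, 0, -1], [0.2, 0, 0, 0, 0, 0, -1]],
])

```text
time: 18.57
tool_pos: [0.555, 0.2128, 0.1387]
tcp_rot: [2.07, 2.361, 0.001]
wrist_force: [1.4, -3.2, 2.9]
width: 0.595
grip_force: 95.5
```

jog_arm([
  [[0.15, 0, 0, 0, 0, 0, -1], [0.15, 0, 0, 0, 0, 0, -1], [0.15, 0, 0, 0, 0, 0, -1], [0.15, 0, 0, 0, 0, 0, -1], [0.15, 0, 0, 0, 0, 0, -1]],
])

```text
time: 18.98
tool_pos: [0.5519, 0.235, 0.1387]
tcp_rot: [2.071, 2.361, 0.0]
wrist_force: [-0.1, -6.5, 6.9]
width: 0.598
grip_force: 96.3
```

Run:
```python
from h import *
delta((*dock(.024),.1387),97.5)
```

```text
t 18.98 pos [0.5519 0.235  0.1387] yaw 97.50 zax [ 0.001 -0.001 -1.   ] F [-0.13 -6.48  6.93] w 0.598 g 96.3
 shift units [ 0.25  0.01 -0.  ]
 turn units [ 0.01  0.01 -0.  ]
```

jog_arm([
  [[0.1, 0, 0, 0, 0, 0, -1], [0.1, 0, 0, 0, 0, 0, -1], [0.06, 0, 0, 0, 0, 0, -1], [0, 0, 0, 0, 0, 0, -1], [0, 0, 0, 0, 0, 0, -1]],
])

```text
time: 19.4
tool_pos: [0.5508, 0.2432, 0.1387]
tcp_rot: [2.07, 2.362, 0.001]
wrist_force: [-0.3, -3.8, 5.0]
width: 0.595
grip_force: 96.2
```

```bash
cat > chk.py <<'E'
from h import *
delta((*dock(.024),.1387),97.5)
s=read_state();M=Rn.from_rotvec(s["tcp_rot"]).as_matrix()
im,d,p,T=cam("wrist");W=cloud(d,p,T)
ex=np.array([np.cos(DY),np.sin(DY)]);ey=np.array([-ex[1],ex[0]])
D=np.stack([(W[...,:2]-DO)@ex,(W[...,:2]-DO)@ey,W[...,2]],-1)
for z0,z1 in((.035,.053),(.06,.098),(.099,.11)):
    P=D[sel(D,(-.06,-.035),(.1,.035),z0,z1)]
    if len(P)>20: print("pack z",z0,len(P),np.percentile(P[:,0],[.5,99.5]).round(4),np.percentile(P[:,1],[.5,99.5]).round(4),np.median(P[:,2]).round(4))
cv2.imwrite("pics/chk%.1f.png"%s["time"],im)
E
python3 chk.py
```

```text
t 19.40 pos [0.5508 0.2432 0.1387] yaw 97.52 zax [ 0.001  0.    -1.   ] F [-0.26 -3.83  5.02] w 0.595 g 96.2
 shift units [-0.03  0.01 -0.  ]
 turn units [ 0.01 -0.    0.  ]
pack z 0.035 2675 [0.0587 0.0821] [-0.0342  0.0344] 0.0498
pack z 0.06 6472 [0.0317 0.1   ] [-0.0347  0.0347] 0.0727
pack z 0.099 18839 [0.004  0.0685] [-0.0294  0.0296] 0.104
```

jog_arm([
  [[0.03, 0, 0, 0, 0, 0, -1], [0, 0, 0, 0, 0, 0, -1], [0, 0, 0, 0, 0, 0, -1], [0, 0, 0, 0, 0, 0, 0.4], [0, 0, 0, 0, 0, 0, 0.7]],
])

```text
time: 19.87
tool_pos: [0.5496, 0.2443, 0.1373]
tcp_rot: [-2.071, -2.361, 0.001]
wrist_force: [0.1, 0.5, -1.1]
width: 0.823
grip_force: 0.0
```

jog_arm([
  [[0, 0, 0, 0, 0, 0, 1], [0, 0, 0, 0, 0, 0, 1], [0, 0, -0.2, 0, 0, 0, 1], [0, 0, -0.6, 0, 0, 0, 1], [0, 0, -1, 0, 0, 0, 1]],
])

```text
time: 20.28
tool_pos: [0.5478, 0.243, 0.1888]
tcp_rot: [-2.069, -2.359, 0.011]
wrist_force: [-0.2, -0.3, 0.1]
width: 1.003
grip_force: 0.0
```

jog_arm([
  [[0, 0, -1, 0, 0, 0, 1], [-0.5, 0, -1, 0, 0, 0, 1], [-1, 0, -0.8, 0, 0, 0, 1], [-1, 0, -0.6, 0, 0, 0, 1], [0, 0, 0, 0, 0, 0, 1]],
])

```text
time: 20.7
tool_pos: [0.5629, 0.1663, 0.3001]
tcp_rot: [2.07, 2.354, 0.009]
wrist_force: [0.0, 0.5, -0.6]
width: 0.998
grip_force: 0.0
```

jog_arm([
  [[0, 0, 0, 0, 0, 0, 1], [0, 0, 0, 0, 0, 0, 1], [0, 0, 0, 0, 0, 0, 1], [0, 0, 0, 0, 0, 0, 1], [0, 0, 0, 0, 0, 0, 1]],
])

```text
time: 21.12
tool_pos: [0.5595, 0.1701, 0.2926]
tcp_rot: [-2.069, -2.362, 0.003]
wrist_force: [-0.1, 1.1, -0.4]
width: 1.0
grip_force: 0.0
```

```bash
cat >> chk.py <<'E'
P=D[sel(D,(.035,-.058),(.065,.058),.048,.056)]
for sg in(1,-1):
    q=P[P[:,1]*sg>.0315]
    if len(q)>5: print("roller side",sg,len(q),np.percentile(q[:,0],[2,98]).round(4),np.percentile(q[:,1]*sg,[2,50,98]).round(4))
cv2.imwrite("pics/crop.png",cv2.resize(im[0:240,180:460],None,fx=2.5,fy=2.5))
im,*_=cam("side");cv2.imwrite("pics/side9.png",im)
E
python3 chk.py; python3 cov.py
```

```text
t 21.12 pos [0.5595 0.1701 0.2926] yaw 97.57 zax [-0.002 -0.    -1.   ] F [-0.14  1.07 -0.44] w 1.000 g 0.0
 shift units [2.42 0.06 5.13]
 turn units [-0.02  0.    0.01]
pack z 0.035 414 [0.0379 0.0823] [-0.0348  0.0349] 0.0499
pack z 0.06 1724 [-0.0297  0.1   ] [-0.0346  0.0347] 0.0689
pack z 0.099 6644 [-0.026  0.068] [-0.0256  0.0258] 0.1039
roller side 1 469 [0.0367 0.0634] [0.0319 0.0444 0.0577]
roller side -1 473 [0.0367 0.0634] [0.0319 0.0443 0.0576]
z 0.07 dockx [0.065 0.07  0.098] 96
z 0.09 dockx [0.065 0.084 0.105] 123
z 0.11 dockx [0.062 0.096 0.113] 118
z 0.13 dockx [0.1   0.111 0.121] 76
z 0.15 dockx [0.107 0.118 0.129] 79
z 0.17 dockx [0.115 0.125 0.137] 81
z 0.19 dockx [0.123 0.133 0.142] 314
z 0.21 dockx [0.121 0.122 0.125] 12
```

View pics/crop.png

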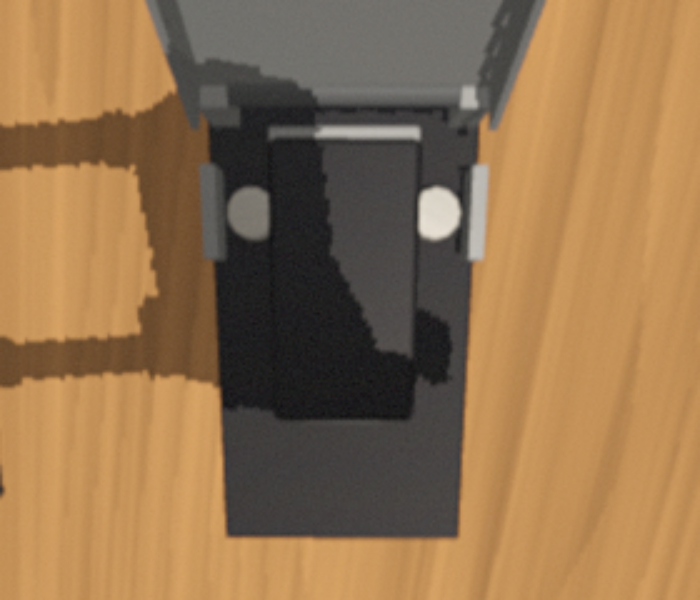

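The pack top spans dock x -26 to 68 mm, so it is home within about 1 mm. Both rollers (at (248,212) and (437,212)) sit symmetrically in its notches, the cover is back at about 107°, and the gripper is clear.

```bash
python3 -c "
from h import *
print(bot.finish_job())"
```

```text
the job is handed in; nothing more can be done
None
```

The job is handed in after about 21 s of robot time: I levered the cover open with the scraper to about 1.87 rad, laid the scraper flat again in its original spot, and slid the pack home. It measures within about 1 mm of home, both latch rollers look snapped in on camera, and the gripper has let go and is clear; the hand-in call gave no verdict.

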